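# Uncap the spray can and park its cap

## Task

Get the taller spray can on the electronics bench ready for use: lift its loose cap off and set it, open side down, into the wider of the two round cap holders, so that it stands flat on the holder's floor. Set the cap down rather than dropping it. Leave the can standing upright where it is, and leave everything else on the bench as it is, including the shorter can with its cap on.

Things in the scene. Friction and masses are not known exactly. Their poses are not given: they have to be found in the camera images.
- tall_can: Taller of two upright aerosol cans (aluminium with a white band), loose, 0.25 to 0.46 kg: 65 mm diameter, 150 mm high to the flat shoulder on which the cap's rim rests. Above it a steel collar, 44 mm diameter, 10 mm high, then a nozzle of 14 mm diameter up to 182 mm. Origin: centre of the underside, z up along the can.
- tall_cap: Black plastic cap of the taller can: a round cup, open side down, 54 mm diameter, 60 mm high, 2.5 mm wall, 20 to 33 g. It sits loosely (2.5 mm play) over collar and nozzle, rim on the shoulder, top 210 mm above the bench; not clipped, it lifts straight off (32 mm to clear the nozzle). Origin: centre of the open rim, its lowest plane; z points up to the flat closed top at 60 mm.
- wide_holder: The wider of two round, shallow, open-topped grey plastic cap holders, fixed to the bench: a cup of 76 mm outer and 68 mm inner diameter, rim 22 mm above the bench, flat floor 6 mm above the bench. Origin: centre of its underside, on the bench; z up.
- narrow_holder: The narrower cap holder, same shape and grey plastic, fixed: 58 mm outer and 50 mm inner diameter (too narrow for the taller can's cap), rim 22 mm high. Empty, to stay empty. Origin: centre of its underside.
- short_can: The shorter aerosol can, loose: 52 mm diameter, shoulder at 100 mm, its cap's top at 145 mm. Origin: centre of the underside. Bystander, leave alone.
- short_cap: The black cap of the shorter can: 40 mm diameter, 45 mm high, sitting on its can. Origin: centre of the open rim. Bystander, leave alone.
- breadboard: White solderless breadboard 165 x 55 x 10 mm with a chip on it (up to 18 mm high), lying loose, long side roughly along world x. Origin: centre of the underside. Bystander.
- sensor: Small two-eyed ultrasonic sensor on a white base plate 75 x 45 mm, 32 mm high, loose. Origin: centre of the underside. Bystander.
- screwdriver: Screwdriver 180 mm long with a black handle, lying loose roughly along world x. Origin: mid-length, on the bench. Bystander.
Mind the look-alikes: they are no part of the job. Leave any orange or turquoise look-alike of the tall_cap alone.

How it is judged:
On the way:
1. the cap is held by the fingers, lifted clear above the standing can's nozzle (contact force between the fingers and tall_cap above 0.5 N and z of tall_cap in the frame of tall_can above 0.184 m and angle between tall_can's own z axis and vertical below 0.15 rad), for 0.2 s.
At the end, for the whole second after the job is handed in: The taller can's cap is at rest, open side down and flat (0.1 rad) in the wider holder, within 12 mm of its axis and 5 mm of its floor. The taller can stands upright (0.1 rad) within 30 mm of its start. The shorter can still wears its cap (horizontal distance between tall_cap and wide_holder below 0.012 m and z of tall_cap in the frame of wide_holder between 0.002 and 0.011 m and angle between each of tall_cap, tall_can, short_cap's own z axis and vertical below 0.1 rad and linear speed of each of tall_cap, tall_can below 0.02 m/s and angular speed of tall_cap below 0.2 rad/s and distance of tall_can from where it was at the start of the episode below 0.03 m and horizontal distance between short_cap and short_can below 0.012 m and z of short_cap in the frame of short_can above 0.09 m); the robot touches nothing.
It fails at once if the cap is dropped: it falls, untouched by the fingers, faster than 0.9 m/s (a drop of about 4 cm) (contact force between the fingers and tall_cap below 0.05 N and linear speed of tall_cap above 0.9 m/s).
It fails at once if the taller can is lifted off the bench or tipped by more than 0.3 rad (height (world z) of tall_can above 0.02 m or angle between tall_can's own z axis and vertical above 0.3 rad).
It fails at once if a bystander (shorter can or its cap, breadboard, sensor, screwdriver) is shifted by more than 30 mm (distance of any of short_can, short_cap, breadboard, sensor, screwdriver from where it was at the start of the episode above 0.03 m).
It also fails if it takes over 38 s, if anything falls off the work surface, if the arm or the gripper's body presses on something with over 40 N, if the wrist force passes 120 N, or if a joint passes its speed limit or range.

## Robot

A 6-joint arm with a two-finger parallel gripper is mounted at the origin on the work surface. World frame = base frame: x ahead of the robot, y to its left, z up, the work surface at z = 0. Lengths are in m, angles in rad, forces in N, time in s.
With the tool pointing down it reaches from about 0.375 to 0.975 m from the base axis. Payload 3.8 kg.
Tool frame: the origin (TCP) lies midway between the tips of the shut fingers; the grasp point (between the pads) lies 19 mm behind it; z points along the fingers, y is the line along which they close (so a half turn about z gives the same grasp; the last joint's range is limited). The gripper opens to 85 mm and grips with 20 to 120 N. Pads are 22 mm wide; open, the fingers measure 114 mm over their backs; the gripper's body (76 mm by 85 mm) begins 54 mm behind the grasp point. The pads swing forward as they close: fully open they stand 13 mm farther back than shut.
Start: joints at [-1.138, 0.264, 1.604, -0, 1.274, -0.037], TCP at [0.306, -0.602, 0.231] pointing down, gripper open.
Joint ranges: [-2.63, 2.63], [-0.94, 2.18], [0.31, 2.57], [-1.31, 4.45], [0, 2.66], [-2.55, 2.55]. Speed limits (rad/s): [2.57, 2.57, 3.14, 3.14, 3.14, 3.14].

## Interface

Orientations are given as a rotation vector (axis times angle).
In Python, from workcell import bot, cams gives the robot as it stands.
- The arm moves only by the tool play_rows, never from a script. Its argument "rows" is a list of rows, each a list of 2 entries, a list of its own where there are three numbers: the shift along the tool's x, y, z scaled (see below), then the turn, a rotation vector about the tool's x, y, z scaled (see below). A call has 1 to 20 rows; each row is the pose to reach, as a shift and turn from the pose commanded when the call began, along the tool's axes at that moment; what a row does not reach only later rows make up. The controller multiplies each number of a shift by 250 mm and each number of a turn by 45 degrees. A row lasts 1/12 s, in which the tool goes at most 41.7 mm and 7.16 degrees, less where a joint would pass 70% of its speed; a pose out of reach is approached as far as the arm can. A call with a number of a shift or a turn outside -1 to 1 is refused whole. A call with a gripper value outside its range is refused whole. "claw" is the opening, from -1 (shut) to 1 (fully open), set as the call begins (left out, the last holds). The fingers move at their own pace and stop on an object; "newtons" is the grip in N (left out, the last holds). Time passes only in rows, so rows that repeat a pose let the fingers close. It gives the time, the measured TCP pose, the force, the opening and the grip force at its end, in the units of the state.
- bot.read_state(): the state, without advancing time (a new reading comes with each control period).
- cams.read_camera(name): name is "scene" or "top" or "wrist"; returns a dict with "image" (400x640x3 uint8, red, green, blue), "K" (3x3 intrinsics, pixels), "T" (4x4, takes a point from camera to world coordinates); the wrist camera has in their place "mount" (4x4, takes a point from camera to tool coordinates, whose origin is the TCP and whose axes are the flange's). Camera axes: x right, y down, z forward; pixel columns grow to the right and rows downward; lengths in m; the calibration is good to about 2 mm. A picture is of the moment at which its call begins: read the wrist's pose just before it. There is no depth.
- bot.finish_job(): hands the job in; it is judged then, once.
The state is a dict: "time": time; "q": joint angles; "joint_vel": joint speeds; "joint_torque": joint torques, N m; "tool_pos": TCP position; "tcp_rot": TCP orientation; "wrist_force": force on the tool from outside, world axes, zero at the start; "torque": the same for the moment, N m; "width": opening from 0.0 (shut) to 1.0 (fully open); "grip_force": force on a finger pad.
Only numpy, scipy, OpenCV 4.12 (cv2) and the standard library are available. Lean on these libraries where they do the work, as an engineer would, in place of code of your own. Each camera call takes 0.05 s, during which the arm holds its last target. There are 200 camera calls.

## Working session

There is one attempt and no reset: what is moved stays moved. The work goes in short steps, Python scripts to look and compute and a tool call to move; the robot and the scene stay as the last step left them, time stands still between calls to the robot, and variables do not carry over. Pictures are saved under pics/ and viewed, at most 10 in all, crops included, and the job is handed in when it is done.

Besides the shell and the picture viewer there is one more tool, called after ">>>" by a JSON object that holds its "method" and its "body". play_rows: Moves the arm, as the interface text tells. Its arguments: {"type":"object","properties":{"rows":{"type":"array","items":{"type":"array"}},"claw":{"type":"number"},"newtons":{"type":"number"}},"required":["rows"]}

```bash
mkdir -p pics
python3 - <<'E'
from workcell import bot, cams
import cv2,pickle
s=bot.read_state();print(s)
d={}
for n in("scene","top","wrist"):
    c=cams.read_camera(n);d[n]=c
    cv2.imwrite(f"pics/{n}0.png",c["image"][:,:,::-1])
    print(n,c["K"],c.get("T",c.get("mount")))
pickle.dump(d,open("v0.pkl","wb"))
E
```

```text
{'time': 0.0, 'q': array([-1.13793598e+00,  2.64834193e-01,  1.60535838e+00, -8.09428430e-06,
        1.27370545e+00, -3.69226721e-02]), 'joint_vel': array([-0.00142538,  0.00040093, -0.00184292, -0.00068373, -0.00205784,
        0.00156901]), 'joint_torque': array([-1.92726868e-03, -5.15111232e+01, -3.67320979e+01, -1.30666367e-04,
        1.27109553e-02,  2.98589420e-06]), 'tool_pos': array([ 0.30524495, -0.60122384,  0.22991586]), 'tcp_rot': array([-3.05312552e+00, -7.30644238e-01,  7.23617961e-04]), 'wrist_force': array([ 0.56087073, -0.48396853,  0.94965624]), 'torque': array([-0.02612597,  0.04780223, -0.04615073]), 'grip_force': 0.0, 'width': 1.0017258453405171}
scene [[371.1615704    0.         322.09793606]
 [  0.         371.1615704  205.58769584]
 [  0.           0.           1.        ]] [[-0.19845336  0.63451946 -0.74699486  1.26435854]
 [ 0.98006802  0.13555426 -0.14522989  0.15986096]
 [ 0.00910715 -0.76092713 -0.64877343  0.77121332]
 [ 0.          0.          0.          1.        ]]
top [[364.60204532   0.         323.84084259]
 [  0.         364.60204532 206.25258042]
 [  0.           0.           1.        ]] [[ 0.11000427 -0.97191338  0.20804674  0.32837643]
 [-0.99392116 -0.10850299  0.01865    -0.0073162 ]
 [ 0.00444751 -0.20883364 -0.97794107  1.09792455]
 [ 0.          0.          0.          1.        ]]
wrist [[314.81191274   0.         324.25453672]
 [  0.         314.81191274 193.7313248 ]
 [  0.           0.           1.        ]] [[ 4.31426440e-04 -9.53881724e-01 -3.00182397e-01  7.70843309e-02]
 [ 9.99999869e-01  4.94547515e-04 -1.34296525e-04 -8.68562397e-04]
 [ 2.76557459e-04 -3.00182299e-01  9.53881812e-01 -1.42849647e-01]
 [ 0.00000000e+00  0.00000000e+00  0.00000000e+00  1.00000000e+00]]
```

View pics/scene0.png

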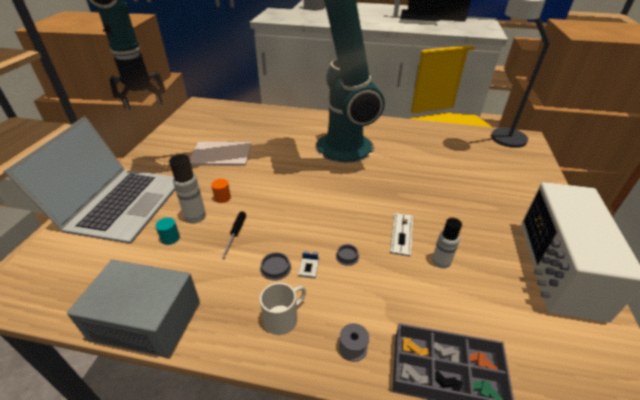

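View pics/top0.png

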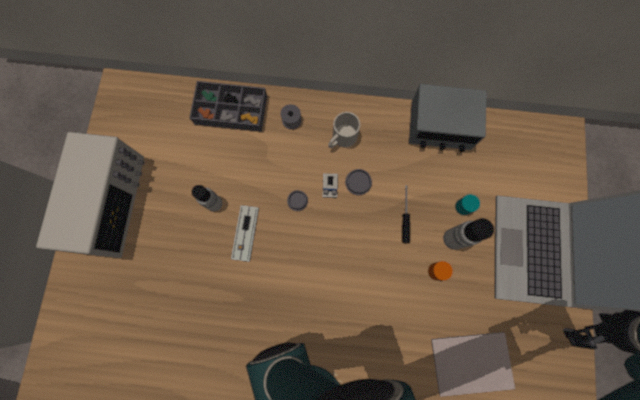

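The scene view shows the tall can with its black cap at about (181,167) and the short can at (452,228). The holders are at (275,265), the larger one, and (347,254). In the top view the tall cap is at (480,230), the short cap at (203,193), the wide holder at (359,182) and the narrow holder at (298,200).
Candidates for the cap are black (480,230) on the tall can, turquoise (469,205), orange (442,271), and black (203,193) on the short can. The first fits, being black and on the taller can. I'll confirm it in a crop.

```bash
cat > h.py <<'E'
import numpy as np
def ray(c,uv,z,T=None):
    T=c["T"] if T is None else T
    d=T[:3,:3]@np.linalg.solve(c["K"],[uv[0],uv[1],1.]); o=T[:3,3]
    return o+d*(z-o[2])/d[2]
def proj(c,p,T=None):
    T=c["T"] if T is None else T
    q=c["K"]@(T[:3,:3].T@(np.asarray(p)-T[:3,3])); return q[:2]/q[2]
E
python3 - <<'E'
import pickle,cv2,numpy as np
from h import *
d=pickle.load(open("v0.pkl","rb"))
t=d["top"]["image"];s=d["scene"]["image"]
def up(im,x,y,w,h,k):return cv2.resize(im[y:y+h,x:x+w],(w*k,h*k),interpolation=cv2.INTER_CUBIC)
a=up(t,430,190,80,60,5);b=up(t,280,160,100,60,4);c=up(s,150,140,80,60,5);e=up(s,250,230,100,60,4)
o=np.vstack([np.hstack([a[:,:400],c[:,:400]]),np.hstack([b,e])])
cv2.imwrite("pics/crop.png",o[:,:,::-1])
def blob(c,x,y,w,h,lo,hi,z):
    g=cv2.cvtColor(c["image"],cv2.COLOR_RGB2HSV)
    m=cv2.inRange(g,lo,hi)[y:y+h,x:x+w]
    cs,_=cv2.findContours(m,cv2.RETR_EXTERNAL,cv2.CHAIN_APPROX_NONE)
    k=max(cs,key=cv2.contourArea)+np.array([x,y]);el=cv2.fitEllipse(k)
    print(el,cv2.boundingRect(k),ray(c,el[0],z).round(4))
print("cap");blob(d["top"],455,212,40,35,(0,0,0),(180,255,50),.21)
blob(d["scene"],165,150,30,35,(0,0,0),(180,255,50),.18)
for n,bx in(("top",(340,165,38,34)),("scene",(255,248,38,34)),("top",(284,187,28,26)),("scene",(333,240,28,26))):
    print(n);blob(d[n],*bx,(0,0,0),(180,75,130),.02)
E
```

```text
cap
((478.4967346191406, 229.8551025390625), (20.26407241821289, 28.583982467651367), 72.87892150878906) (464, 219, 29, 23) [ 0.5005 -0.3752  0.21  ]
((180.90028381347656, 167.73052978515625), (18.85654067993164, 28.23008155822754), 164.34881591796875) (170, 155, 22, 27) [ 0.5069 -0.3874  0.18  ]
top
((358.2149658203125, 181.65679931640625), (25.179840087890625, 25.62628746032715), 86.19241333007812) (345, 169, 27, 26) [ 0.6461 -0.0831  0.02  ]
scene
((274.9949035644531, 266.0709228515625), (25.569555282592773, 28.726486206054688), 75.08866882324219) (261, 253, 29, 27) [ 0.6641 -0.0804  0.02  ]
top
((297.04400634765625, 200.22900390625), (19.736310958862305, 20.215078353881836), 86.34329986572266) (287, 190, 21, 21) [0.5672 0.0961 0.02  ]
scene
((347.0556945800781, 254.67312622070312), (19.31857681274414, 20.706615447998047), 103.8104248046875) (337, 245, 21, 20) [0.5857 0.0983 0.02  ]
```

View pics/crop.png

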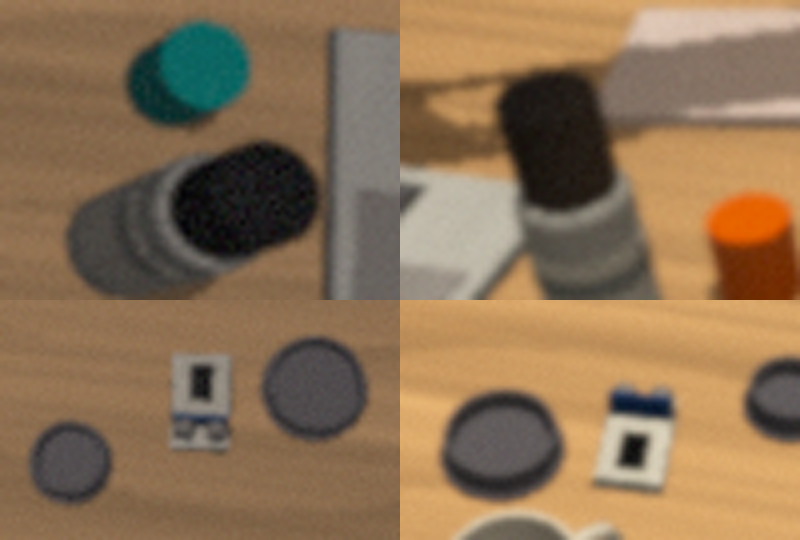

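The crop confirms it: the black cap sits on the aluminium can with the white band, and the turquoise and orange caps stand separately on the bench. The wide holder is the larger ring, right of the sensor in the top view. Next I'll go above the cap and look with the wrist camera.

```bash
cat >> h.py <<'E'
from scipy.spatial.transform import Rotation as R
def plan(s,pos,yvec):
    """shift (units of 250mm) and turn (units of 45deg) to pos, tool down, tool y along +-yvec (the nearer)"""
    R0=R.from_rotvec(s["tcp_rot"]);best=None
    for sg in(1,-1):
        y=sg*np.array([yvec[0],yvec[1],0])/np.hypot(*yvec[:2]);z=np.array([0,0,-1.])
        Rt=R.from_matrix(np.c_[np.cross(y,z),y,z]);rv=(R0.inv()*Rt).as_rotvec()
        if best is None or np.linalg.norm(rv)<np.linalg.norm(best):best=rv
    return (R0.inv().apply(np.asarray(pos)-s["tool_pos"])/.25).round(3),(best/np.deg2rad(45)).round(3)
def tri(c1,u1,c2,u2):
    A=[];b=[]
    for c,u in((c1,u1),(c2,u2)):
        d=c["T"][:3,:3]@np.linalg.solve(c["K"],[*u,1.]);d/=np.linalg.norm(d);P=np.eye(3)-np.outer(d,d);A.append(P);b.append(P@c["T"][:3,3])
    return np.linalg.lstsq(np.vstack(A),np.hstack(b),rcond=None)[0]
E
python3 - <<'E'
import pickle
from h import *
from workcell import bot
d=pickle.load(open("v0.pkl","rb"));t,s=d["top"],d["scene"]
print(tri(t,(478.5,229.9),s,(180.9,167.7)))
print(ray(t,(482.5,229.3),.21),ray(t,(478.5,229.9),.185))
st=bot.read_state();print(R.from_rotvec(st["tcp_rot"]).as_matrix().round(3))
p=ray(t,(482.5,229.3),.21)
print(proj(s,[.49,-.385,.21]),proj(s,[.49,-.385,.15]))
for pos in((*st["tool_pos"][:2],.36),(p[0],p[1],.36)):print(plan(st,pos,(1,0)))
E
```

```text
[ 0.50625067 -0.38780051  0.1796044 ]
[ 0.50294307 -0.38496039  0.21      ] [ 0.50519809 -0.38554459  0.185     ]
[[ 0.892  0.453 -0.001]
 [ 0.453 -0.892  0.002]
 [ 0.    -0.002 -1.   ]]
[182.07289473 155.39529385] [187.02090998 173.21487571]
(array([ 0.   , -0.001, -0.519]), array([-2.000e-03, -1.000e-03, -1.402e+00]))
(array([ 1.097, -0.415, -0.518]), array([-2.000e-03, -1.000e-03, -1.402e+00]))
```

>>> {"method": "play_rows", "body": {"rows": [[[0, 0, -0.26], [0, 0, -0.1]], [[0, 0, -0.52], [0, 0, -0.2]], [[0, 0, -0.52], [0, 0, -0.35]], [[0.3, -0.1, -0.52], [0, 0, -0.5]], [[0.6, -0.25, -0.52], [0, 0, -0.7]], [[0.9, -0.4, -0.52], [0, 0, -0.85]], [[1, -0.41, -0.52], [0, 0, -1]], [[1, -0.41, -0.52], [0, 0, -1]], [[1, -0.41, -0.52], [0, 0, -1]], [[1, -0.41, -0.52], [0, 0, -1]]], "claw": 1}}

```text
time: 0.98
tool_pos: [0.4846, -0.3934, 0.3611]
tcp_rot: [-2.539, -1.848, -0.003]
wrist_force: [0.3, -0.2, 0.5]
width: 1.001
grip_force: 0.0
```

Run:
```python
from h import *
from workcell import bot
s=bot.read_state();print(s["time"],s["tool_pos"],plan(s,(.504,-.387,.36),(1,0)))
```

```text
0.9833 [ 0.48457364 -0.39337004  0.36106728] (array([0.048, 0.066, 0.004]), array([ 0.001, -0.003, -0.398]))
```

>>> {"method": "play_rows", "body": {"rows": [[[0.05, 0.065, 0], [0, 0, -0.15]], [[0.05, 0.065, 0], [0, 0, -0.3]], [[0.05, 0.065, 0], [0, 0, -0.4]], [[0.05, 0.065, 0], [0, 0, -0.4]], [[0.05, 0.065, 0], [0, 0, -0.4]]]}}

```text
time: 1.4
tool_pos: [0.5014, -0.3902, 0.3608]
tcp_rot: [-2.225, -2.217, 0.0]
wrist_force: [-0.1, -0.0, 0.3]
width: 1.0
grip_force: 0.0
```

```bash
cat >> h.py <<'E'
def wrist(name):
    from workcell import bot,cams
    import cv2
    s=bot.read_state();c=cams.read_camera("wrist")
    T=np.eye(4);T[:3,:3]=R.from_rotvec(s["tcp_rot"]).as_matrix();T[:3,3]=s["tool_pos"];c["T"]=T@c["mount"]
    cv2.imwrite(f"pics/{name}.png",c["image"][:,:,::-1]);return s,c
E
python3 - <<'E'
from h import *
import pickle
s,c=wrist("w1");print(s["tool_pos"],s["tcp_rot"],s["time"])
pickle.dump((s,c),open("w1.pkl","wb"))
print(proj(c,(.504,-.387,.21)),proj(c,(.504,-.387,.15)))
E
```

```text
[ 0.50135983 -0.3902459   0.36084678] [-2.22485417e+00 -2.21694080e+00  1.46523823e-04] 1.4
[327.22313317 176.03798242] [326.8408648  163.15861942]
```

View pics/w1.png

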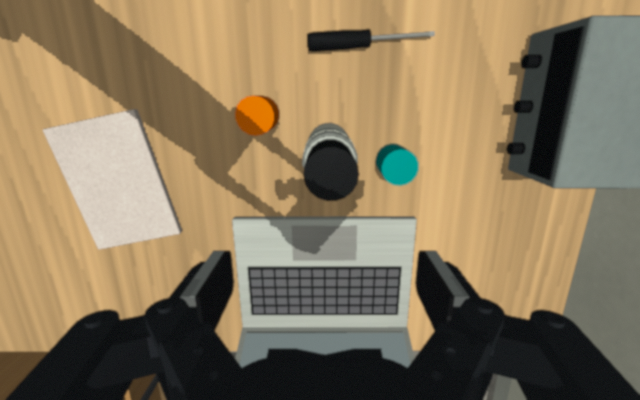

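The wrist view shows the black cap top centred at about (330,173) on the silver can, with the laptop well below it, orange at (256,116) and turquoise at (397,165). I'll measure the top disc.

Run:
```python
from h import *
import pickle,cv2
s,c=pickle.load(open("w1.pkl","rb"))
g=cv2.cvtColor(c["image"],cv2.COLOR_RGB2GRAY)[125:210,290:370]
m=(g<45).astype(np.uint8)
k=max(cv2.findContours(m,0,1)[0],key=cv2.contourArea)[:,0]+[290,125]
print(cv2.boundingRect(k))
low=k[k[:,1]>172]   # lower half = rim of the flat top
A=np.c_[2*low,np.ones(len(low))];x=np.linalg.lstsq(A,(low**2).sum(1),rcond=None)[0]
print(x[:2],np.sqrt(x[2]+x[0]**2+x[1]**2))
p=ray(c,x[:2]+.0,.21);print(p)
for z in(.30,.176):print(plan(s,(p[0],p[1],z),(1,0)))
```

```text
(305, 141, 52, 59)
[330.46049162 173.46738298] 26.021509287750277
[ 0.5071034  -0.38447133  0.21      ]
(array([0.023, 0.023, 0.243]), array([-0.001, -0.001, -0.005]))
(array([0.023, 0.023, 0.739]), array([-0.001, -0.001, -0.005]))
```

>>> {"method": "play_rows", "body": {"rows": [[[0.023, 0.023, 0.12], [0, 0, 0]], [[0.023, 0.023, 0.24], [0, 0, 0]], [[0.023, 0.023, 0.36], [0, 0, 0]], [[0.023, 0.023, 0.48], [0, 0, 0]], [[0.023, 0.023, 0.6], [0, 0, 0]], [[0.023, 0.023, 0.68], [0, 0, 0]], [[0.023, 0.023, 0.735], [0, 0, 0]], [[0.023, 0.023, 0.735], [0, 0, 0]], [[0.023, 0.023, 0.735], [0, 0, 0]], [[0.023, 0.023, 0.735], [0, 0, 0]]]}}

```text
time: 2.28
tool_pos: [0.5081, -0.3857, 0.1795]
tcp_rot: [2.222, 2.217, 0.0]
wrist_force: [-0.0, 1.0, 0.4]
width: 1.002
grip_force: 0.0
```

Run:
```python
from h import *
import cv2
s,c=wrist("w2");print(s["tool_pos"],s["wrist_force"],proj(c,(.5071,-.3845,.21)))
```

```text
[ 0.50805545 -0.38570364  0.17951126] [-0.00537354  0.96695692  0.39182295] [321.92960234 288.68281895]
```

View pics/w2.png

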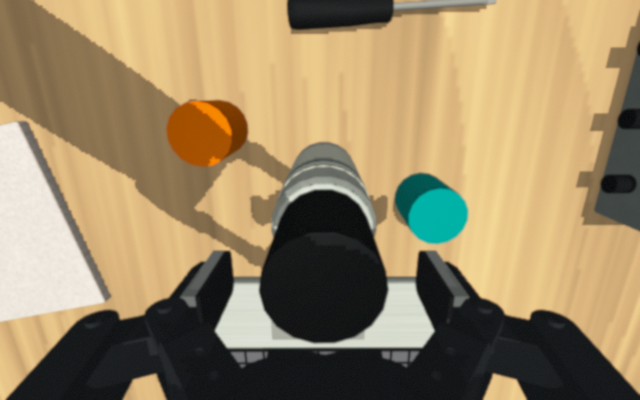

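The cap's top disc is centred between the fingers at about (324,288), radius 63 px. I'll lower 5 mm more and close gently.

>>> {"method": "play_rows", "body": {"rows": [[[0, 0, 0.02], [0, 0, 0]], [[0, 0, 0.02], [0, 0, 0]], [[0, 0, 0.02], [0, 0, 0]]]}}

```text
time: 2.58
tool_pos: [0.5074, -0.3849, 0.1731]
tcp_rot: [2.223, 2.219, 0.0]
wrist_force: [-1.2, 0.7, -0.7]
width: 0.997
grip_force: 0.0
```

>>> {"method": "play_rows", "body": {"rows": [[[0, 0, 0], [0, 0, 0]], [[0, 0, 0], [0, 0, 0]], [[0, 0, 0], [0, 0, 0]], [[0, 0, 0], [0, 0, 0]], [[0, 0, 0], [0, 0, 0]], [[0, 0, 0], [0, 0, 0]], [[0, 0, 0], [0, 0, 0]], [[0, 0, 0], [0, 0, 0]], [[0, 0, 0], [0, 0, 0]], [[0, 0, 0], [0, 0, 0]], [[0, 0, 0], [0, 0, 0]], [[0, 0, 0], [0, 0, 0]]], "claw": -1, "newtons": 20}}

```text
time: 3.58
tool_pos: [0.5074, -0.3849, 0.1729]
tcp_rot: [2.223, 2.219, 0.0]
wrist_force: [0.2, 0.9, 4.7]
width: 0.634
grip_force: 21.4
```

>>> {"method": "play_rows", "body": {"rows": [[[0, 0, -0.02], [0, 0, 0]], [[0, 0, -0.05], [0, 0, 0]], [[0, 0, -0.09], [0, 0, 0]], [[0, 0, -0.14], [0, 0, 0]], [[0, 0, -0.2], [0, 0, 0]], [[0, 0, -0.26], [0, 0, 0]], [[0, 0, -0.32], [0, 0, 0]], [[0, 0, -0.38], [0, 0, 0]], [[0, 0, -0.44], [0, 0, 0]], [[0, 0, -0.48], [0, 0, 0]], [[0, 0, -0.48], [0, 0, 0]], [[0, 0, -0.48], [0, 0, 0]], [[0, 0, -0.48], [0, 0, 0]], [[0, 0, -0.48], [0, 0, 0]]]}}

```text
time: 4.75
tool_pos: [0.5066, -0.3842, 0.2911]
tcp_rot: [-2.221, -2.218, 0.0]
wrist_force: [0.2, 0.5, -0.1]
width: 0.632
grip_force: 21.2
```

Run:
```python
from h import *
import cv2
from workcell import cams
s,c=wrist("w3");t=cams.read_camera("scene")["image"]
im=np.hstack([cv2.resize(c["image"][100:400,160:480],(400,375)),cv2.resize(t[90:240,120:280],(400,375),interpolation=cv2.INTER_CUBIC)])
cv2.imwrite("pics/w3b.png",im[:,:,::-1]);print(s["grip_force"],s["width"],s["tool_pos"],s["q"])
for p in((.648,-.082,.29),):print(plan(s,p,(1,0)))
```

```text
21.20162176899612 0.6317942122175809 [ 0.50660663 -0.38424491  0.29107876] [-6.88076136e-01  1.61802729e-01  1.61707064e+00  1.26718720e-05
  1.36509557e+00 -6.86642361e-01]
(array([1.21 , 0.564, 0.005]), array([-0.002, -0.002, -0.002]))
```

View pics/w3b.png

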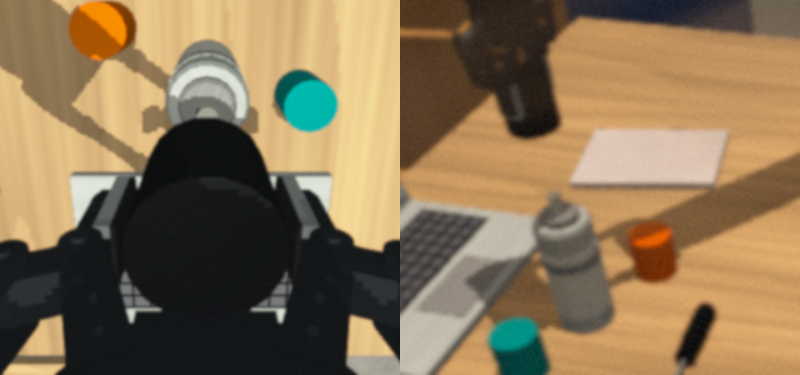

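Cap held at (208,245) in the left crop, and the can stands bare-nozzled in the right crop. Moving to a viewing pose short of the holder.

>>> {"method": "play_rows", "body": {"rows": [[[0.06, 0.04, 0], [0, 0, 0]], [[0.15, 0.1, 0], [0, 0, 0]], [[0.25, 0.17, 0], [0, 0, 0]], [[0.35, 0.24, 0], [0, 0, 0]], [[0.46, 0.31, 0], [0, 0, 0]], [[0.57, 0.38, 0], [0, 0, 0]], [[0.68, 0.45, 0], [0, 0, 0]], [[0.77, 0.51, 0], [0, 0, 0]], [[0.83, 0.55, 0], [0, 0, 0]], [[0.86, 0.565, 0], [0, 0, 0]], [[0.86, 0.565, 0], [0, 0, 0]], [[0.86, 0.565, 0], [0, 0, 0]], [[0.86, 0.565, 0], [0, 0, 0]]]}}

```text
time: 5.93
tool_pos: [0.648, -0.171, 0.2922]
tcp_rot: [-2.224, -2.219, 0.001]
wrist_force: [0.0, -0.9, 0.5]
width: 0.631
grip_force: 21.2
```

Run:
```python
from h import *
import cv2,pickle
s,c=wrist("w4");pickle.dump((s,c),open("w4.pkl","wb"));print(s["tool_pos"],s["tcp_rot"],s["grip_force"],proj(c,(.648,-.082,.022)))
```

```text
[ 0.64803433 -0.17102163  0.29222833] [-2.22381434e+00 -2.21866780e+00  1.45511812e-03] 21.21221906505525 [324.48876973  85.13232351]
```

View pics/w4.png

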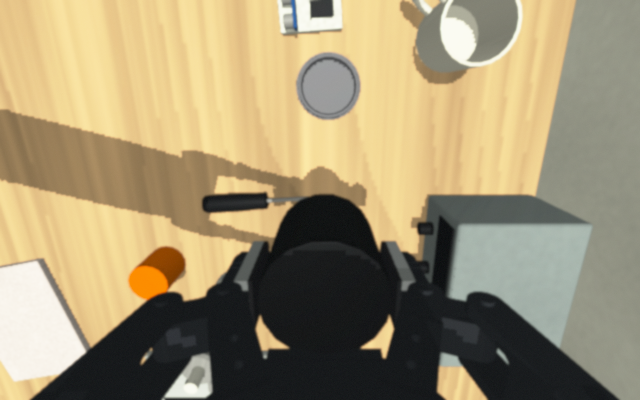

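The wide holder is at (328,85), the sensor at (310,15), the mug at (465,35), and the held cap's top disc at about (326,298).

Run:
```python
from h import *
import pickle,cv2
s,c=pickle.load(open("w4.pkl","rb"))
x0,y0=288,42
hsv=cv2.cvtColor(c["image"],cv2.COLOR_RGB2HSV)[y0:128,x0:370]
m=cv2.inRange(hsv,(0,0,0),(180,60,180))
k=max(cv2.findContours(m,0,1)[0],key=cv2.contourArea)+np.array([x0,y0])
el=cv2.fitEllipse(k);print("outer",el,cv2.boundingRect(k))
for z in(.022,.011):print(ray(c,el[0],z).round(4))
d=cv2.inRange(hsv,(0,0,125),(180,60,180));k2=max(cv2.findContours(d,0,1)[0],key=cv2.contourArea)+np.array([x0,y0]);e2=cv2.fitEllipse(k2)
print("floor",e2,ray(c,e2[0],.006).round(4))
print("mug",ray(c,(440,30),.09),ray(c,(417,30),.07))
tp=s["tool_pos"]
for w,h in (((.648,-.171,tp[2]+.037),"cap top proj"),): print(h,proj(c,(tp[0],tp[1],tp[2]+.037)))
g=cv2.cvtColor(c["image"],cv2.COLOR_RGB2GRAY)
print("row 298 profile",g[298,250:410:4]);print("col 327",g[230:370:4,327])
```

```text
outer ((327.911376953125, 85.69268035888672), (62.34522247314453, 65.60090637207031), 4.703955173492432) (296, 53, 64, 66)
[ 0.6522 -0.0827  0.022 ]
[ 0.6523 -0.0824  0.011 ]
floor ((327.911376953125, 85.69268035888672), (62.34522247314453, 65.60090637207031), 4.703955173492432) [ 0.6524 -0.0822  0.006 ]
mug [ 0.76215894 -0.03265223  0.09      ] [ 0.74474657 -0.02907511  0.07      ]
cap top proj [323.97338163 300.91027415]
row 298 profile [34 24 23 25 25 24 23 22 24 25 24 26 27 24 27 25 26 25 25 24 25 22 25 25
 26 24 26 25 25 24 23 25 24 23 23 23 22 34 27 23]
col 327 [18 19 16 39 43 32 25 28 27 27 26 24 24 24 25 25 24 25 23 23 23 23 24 25
 25 25 23 24 23 21 23 25 23 28 25]
```

>>> {"method": "play_rows", "body": {"rows": [[[0.08, 0.005, 0.02], [0, 0, 0]], [[0.18, 0.01, 0.08], [0, 0, 0]], [[0.27, 0.016, 0.16], [0, 0, 0]], [[0.33, 0.016, 0.26], [0, 0, 0]], [[0.352, 0.016, 0.36], [0, 0, 0]], [[0.352, 0.016, 0.46], [0, 0, 0]], [[0.352, 0.016, 0.56], [0, 0, 0]], [[0.352, 0.016, 0.66], [0, 0, 0]], [[0.352, 0.016, 0.75], [0, 0, 0]], [[0.352, 0.016, 0.82], [0, 0, 0]], [[0.352, 0.016, 0.87], [0, 0, 0]], [[0.352, 0.016, 0.9], [0, 0, 0]], [[0.352, 0.016, 0.9], [0, 0, 0]], [[0.352, 0.016, 0.9], [0, 0, 0]], [[0.352, 0.016, 0.9], [0, 0, 0]]]}}

```text
time: 7.23
tool_pos: [0.6541, -0.0824, 0.0692]
tcp_rot: [2.222, 2.218, 0.002]
wrist_force: [-0.4, 0.0, 0.2]
width: 0.632
grip_force: 21.2
```

Run:
```python
from h import *
import cv2
from workcell import cams
s,c=wrist("w5");t=cams.read_camera("scene")["image"]
im=np.hstack([cv2.resize(c["image"][100:400,160:480],(400,375)),cv2.resize(t[185:305,210:338],(400,375),interpolation=cv2.INTER_CUBIC)])
cv2.imwrite("pics/w5b.png",im[:,:,::-1]);print(s["grip_force"],s["width"],s["tool_pos"],s["wrist_force"])
print(plan(s,(.652,-.083,.030),(1,0)))
```

```text
21.214155675843358 0.6318309157864297 [ 0.65405166 -0.08239176  0.06915826] [-0.39643052  0.00686603  0.15140961]
(array([-0.002, -0.009,  0.157]), array([ 0.003,  0.001, -0.002]))
```

View pics/w5b.png

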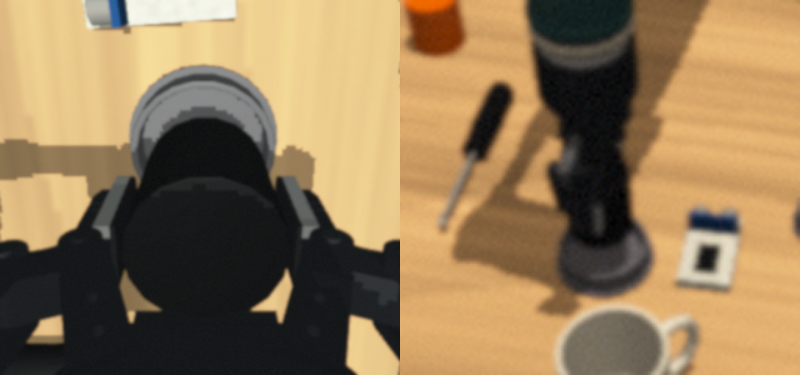

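The cap hangs centred over the wide holder (holder at x 204, cap at 206 in the left crop). Lowering.

>>> {"method": "play_rows", "body": {"rows": [[[0, -0.005, 0.03], [0, 0, 0]], [[0, -0.006, 0.06], [0, 0, 0]], [[0, -0.006, 0.09], [0, 0, 0]], [[0, -0.006, 0.115], [0, 0, 0]], [[0, -0.006, 0.13], [0, 0, 0]], [[0, -0.006, 0.14], [0, 0, 0]], [[0, -0.006, 0.145], [0, 0, 0]], [[0, -0.006, 0.145], [0, 0, 0]], [[0, -0.006, 0.145], [0, 0, 0]]]}}

```text
time: 8.08
tool_pos: [0.6516, -0.082, 0.0314]
tcp_rot: [2.223, 2.22, 0.0]
wrist_force: [-0.8, -1.0, -0.7]
width: 0.63
grip_force: 21.2
```

>>> {"method": "play_rows", "body": {"rows": [[[0, 0, 0.005], [0, 0, 0]], [[0, 0, 0.01], [0, 0, 0]], [[0, 0, 0.014], [0, 0, 0]], [[0, 0, 0.014], [0, 0, 0]]]}}

```text
time: 8.42
tool_pos: [0.6518, -0.082, 0.0289]
tcp_rot: [2.223, 2.219, 0.001]
wrist_force: [-1.8, 1.1, 4.5]
width: 0.635
grip_force: 21.5
```

Contact at the expected height, with 4.5 N upward. Releasing and lifting.

>>> {"method": "play_rows", "body": {"rows": [[[0, 0, 0], [0, 0, 0]], [[0, 0, 0], [0, 0, 0]], [[0, 0, 0], [0, 0, 0]], [[0, 0, 0], [0, 0, 0]], [[0, 0, 0], [0, 0, 0]], [[0, 0, 0], [0, 0, 0]]], "claw": 0.8}}

```text
time: 8.92
tool_pos: [0.6513, -0.0819, 0.0276]
tcp_rot: [-2.223, -2.22, 0.0]
wrist_force: [-0.0, -0.0, 0.1]
width: 0.899
grip_force: 0.0
```

>>> {"method": "play_rows", "body": {"rows": [[[0, 0, -0.03], [0, 0, 0]], [[0, 0, -0.08], [0, 0, 0]], [[0, 0, -0.16], [0, 0, 0]], [[0, 0, -0.26], [0, 0, 0]], [[0, 0, -0.36], [0, 0, 0]], [[0, 0, -0.48], [0, 0, 0]], [[0, 0, -0.6], [0, 0, 0]], [[0, 0, -0.72], [0, 0, 0]], [[-0.1, 0, -0.84], [0, 0, 0]], [[-0.2, 0, -0.92], [0, 0, 0]], [[-0.3, 0, -0.92], [0, 0, 0]], [[-0.35, 0, -0.92], [0, 0, 0]], [[-0.35, 0, -0.92], [0, 0, 0]], [[-0.35, 0, -0.92], [0, 0, 0]]]}}

```text
time: 10.08
tool_pos: [0.6505, -0.1693, 0.2571]
tcp_rot: [-2.223, -2.217, 0.0]
wrist_force: [-0.6, -0.4, 0.1]
width: 0.904
grip_force: 0.0
```

Run:
```python
from h import *
import cv2
from workcell import cams
s,c=wrist("w6");t=cams.read_camera("scene")["image"]
im=np.hstack([cv2.resize(c["image"][0:240,200:456],(400,375)),cv2.resize(t[140:300,150:310],(400,375),interpolation=cv2.INTER_CUBIC)])
cv2.imwrite("pics/w6b.png",im[:,:,::-1]);print(s["grip_force"],s["width"],s["tool_pos"],s["wrist_force"],s["time"])
g=cv2.cvtColor(c["image"],cv2.COLOR_RGB2GRAY);x0,y0=285,40
k=max(cv2.findContours((g[y0:140,x0:375]<45).astype(np.uint8),0,1)[0],key=cv2.contourArea)[:,0]+[x0,y0]
print(cv2.boundingRect(k),proj(c,(.652,-.083,.066)),proj(c,(.652,-.083,.006)))
```

```text
0.0 0.9041517053311332 [ 0.65046327 -0.1692668   0.25705303] [-0.56632103 -0.40924293  0.05816143] 10.0833
(307, 84, 43, 28) [326.03545206  86.1061934 ] [325.89774355  87.53964595]
```

View pics/w6b.png

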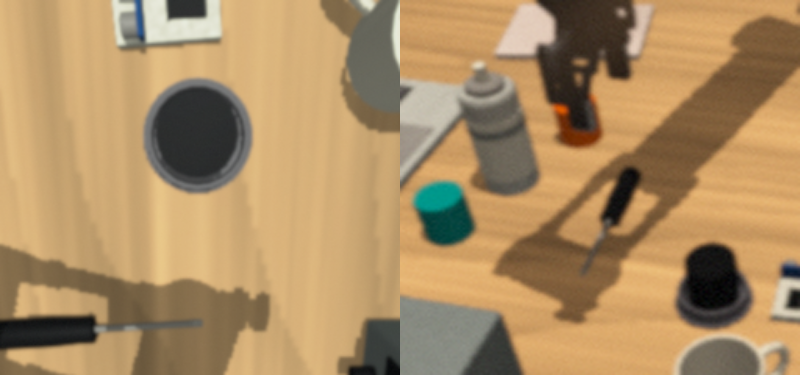

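The cap stands upright and centred in the wide holder (disc at (197,132) in the ring at (197,135)). The can stands in place, and the bystanders are undisturbed. Handing in.

```bash
python3 -c "
from workcell import bot
print(bot.finish_job())"
```

```text
the job is handed in; nothing more can be done
None
```

I lifted the tall can's cap off and set it flat, open side down, in the wide holder; the can still stands upright where it was, and I handed the job in after about 10 s of robot time (no verdict was returned).

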